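Index the hand-cranked sample carousel and set its under-base brake

ROBOT

A 6-joint arm with a two-finger parallel gripper is mounted at the origin on the work surface. World frame = base frame: x ahead of the robot, y to its left, z up, the work surface at z = 0. Lengths are in m, angles in rad, forces in N, time in s.
With the tool pointing down it reaches from about 0.225 to 0.875 m from the base axis. Payload 3.4 kg.
Tool frame: the origin (TCP) lies between the finger pads; the fingertips stand 8 mm ahead of it and the grasp point (between the pads) lies 11 mm behind it; z points along the fingers, y is the line along which they close (so a half turn about z gives the same grasp; the last joint's range is limited). The gripper opens to 85 mm and grips with 20 to 120 N. Pads are 22 mm wide; open, the fingers measure 114 mm over their backs; the gripper's body (76 mm by 85 mm) begins 54 mm behind the grasp point. The pads swing forward as they close: fully open they stand 13 mm farther back than shut.
Start: joints at [-0.121, 0.276, 1.505, -0, 1.361, -0.121], TCP at [0.575, -0, 0.208] pointing down, gripper open.
Joint ranges: [-2.89, 2.89], [-0.75, 2.08], [0.22, 2.7], [-1.18, 4.32], [0.11, 2.71], [-2.7, 2.7]. Speed limits (rad/s): [2.57, 2.57, 3.14, 3.14, 3.14, 3.14].

INTERFACE

Orientations are given as a unit quaternion [w, x, y, z].
In Python, from rig import manip gives the robot as it stands.
- The arm moves only by the tool move_arm, never from a script. Its argument "deltas" is a list that holds one entry, the list of rows, each a list of 5 numbers: the shift along the tool's x, y, z normalised to -1 to 1, where 1 is 80 cm, then the turn about the tool's z normalised to -1 to 1, where 1 is 120 degrees, then the closure, from -1 (fully open) to 1 (shut). In form: [[[tx, ty, tz, twist, grip], ...]]. A call has 1 to 12 rows; each row is the pose to reach, as a shift and turn from the pose commanded when the call began, along the tool's axes at that moment; what a row does not reach only later rows make up. A row lasts 1/10 s, in which the tool goes at most 50 mm and 8.59 degrees, less where a joint would pass 70% of its speed; a pose out of reach is approached as far as the arm can. A call with a number of a shift or a turn outside -1 to 1 is refused whole. A call with a gripper value outside its range is refused whole. The fingers move at their own pace and stop on an object; "squeeze" is the grip in N (left out, the last holds). Time passes only in rows, so rows that repeat a pose let the fingers close. It gives the time, the measured TCP pose, the force, the opening and the grip force at its end, in the units of the state.
- manip.get_state(): the state, without advancing time (a new reading comes with each control period).
- manip.get_image(name): name is "scene" or "side" or "wrist"; returns the picture (420x560x3 uint8, red, green, blue); there is no depth.
- manip.camera_params(name): a dict with "fx", "fy", "cx", "cy" (pixels), "R" (3x3) and "t" (3): a world point X has camera coordinates R X + t; the wrist camera has in their place "tool_from_camera" (4x4, takes a point from camera to tool coordinates, whose origin is the TCP and whose axes are the flange's). Camera axes: x right, y down, z forward; pixel columns grow to the right and rows downward; lengths in m; the calibration is good to about 2 mm. A picture is of the moment at which its call begins: read the wrist's pose just before it. camera_params takes no time and is no camera call.
- manip.sign_off(): hands the job in; it is judged then, once.
The state is a dict: "clock": time; "qpos": joint angles; "qd": joint speeds; "effort": joint torques, N m; "position": TCP position; "ee_rot": TCP orientation; "contact_force": force on the tool from outside, world axes, zero at the start; "moment": the same for the moment, N m; "width": finger opening in m; "gripper_force": force on a finger pad.
Only numpy, scipy, OpenCV 4.12 (cv2) and the standard library are available. Lean on these libraries where they do the work, as an engineer would, in place of code of your own. Each camera call takes 0.05 s, during which the arm holds its last target. There are 200 camera calls.

TASK

The sample carousel has to be turned so that its rectangular tube-strip block sits squarely in front of the reader's lens. Release the carousel's brake by swinging the black wing knob under the front edge of the stand all the way over to its other stop, turn the carousel by holding the loose grip sleeve of its crank (do not turn it in any other way, nor while the brake is on), then swing the wing knob all the way back to put the brake on again. Leave the bottle, jar, tip box and rotor around it standing where they are.

Things in the scene. Friction and masses are not known exactly. Their poses are not given: they have to be found in the camera images.
- stand: Fixed stand: white square slab 230 x 230 x 20 mm on four steel posts (diameter 22 mm, at x -50 and +95, y +-95 mm); slab underside 110 mm, top 130 mm above the bench. Origin on the bench under the slab's centre, which is the vertical carousel axis; z up; the front edge, x = -115 mm, faces roughly to the robot.
- hub (a point): Centre of the aluminium disc's top face, on the carousel axis, 150 mm above the bench; disc radius 100 mm. At radius 75 mm it carries a white rectangular tube-strip block and five round capped bottles, up to 185 mm high; above them a flat steel crank arm, 22 mm wide, its top 208 mm high, runs from the axis to the grip sleeve. Turns with the carousel.
- brake (a joint): Angle (rad) of the wing knob about its vertical axis. 0 = brake on, at one stop: the wing points 0.7 rad from straight ahead (the stand's -x) towards the stand's -y side. Grows clockwise seen from above to 1.4 = released, the other stop, 0.7 rad from straight ahead towards +y. Stiff (0.2 N m), stays where left. Below 0.2 counts as on, above 1.2 as released.
- brake_axis (a point): Axis of the wing knob under the slab, 20 mm inside the front edge (x -95, y 0 mm in the stand's frame), 78 mm above the bench. Black hub, diameter 46 mm, with a single straight wing 14 mm thick and 30 mm high (63 to 93 mm above the bench) that ends 105 mm from the axis and sticks out in front of the slab. Axes as the stand's.
- wing_grip (a point): Point on the centre line of the knob's wing, 90 mm from the knob's axis (15 mm short of the wing's end), at mid height (78 mm above the bench). Its x axis points along the wing towards the knob's axis, y across the wing's 14 mm thickness, z up.
- carousel (a joint): Angle (rad) of the carousel relative to the stand, counter-clockwise from above positive; at 0 the tube-strip block is on the stand's +x side, the sleeve on its -x side. Turns either way without a stop for over a turn (0.25 N m of friction, stays where left). The brake pad only drags and does not block it, but is spoilt if the carousel turns before the knob is released.
- sleeve: Black plastic grip sleeve of the crank, upright, diameter 28 mm, 66 mm long, spinning freely on its pin; stands 55 mm from the carousel axis, on the side opposite to the tube-strip block. Origin at the centre of its lower end, 211 mm above the bench; its top is 277 mm above the bench (2 mm of pin above it). The sleeve's z axis is upright; its yaw means nothing.
- sleeve_mid (a point): Point on the sleeve's axis, 36 mm above its lower end (247 mm above the bench): a good height to grip.
- block_mark (a point): Point on the disc's rim in the middle of the outer face of the white tube-strip block (72 x 36 x 25 mm), 100 mm from the carousel axis, 165 mm above the bench. Moves with the carousel.
- reader_aim (a point): Point in front of the reader's lens on the rim of the disc, 100 mm from the carousel axis, 165 mm high. The block is squarely in front of the lens when block_mark is here (within 8 mm horizontally).
- reader: Fixed white code reader: column 40 x 50 mm, 235 mm high, centred 220 mm from the carousel axis; head 150 to 200 mm above the bench reaching in to 130 mm from the axis, its black lens to 116 mm. Origin on the bench on the carousel axis (as the stand's); x axis points from there to the column. It may stand anywhere over some 100 degrees of the stand's far side.
- bottle: Bystander: loose amber reagent bottle, diameter 64 mm, 165 mm tall; origin at the centre of its base. It stands to one side in front of the stand; it and the jar swap places.
- jar: Bystander: loose white jar, diameter 72 mm, 120 mm tall; origin at the centre of its base.
- tipbox: Bystander: loose green tip box with clear lid, 124 x 89 x 77 mm; origin at the centre of its base.
- rotor: Bystander: loose black centrifuge rotor, diameter 124 mm, 60 mm tall; origin at the centre of its base.
Mind the look-alikes: they are no part of the job. Of the things that look like the reader, the largest one is meant.

How it is judged:
On the way, in this order (a step that is already met when the one before it is completed fails the run):
1. the brake is released: wing knob swung to its far stop (above 1.2 rad) (value of joint brake above 1.2 rad), for 0.2 s.
2. the carousel is cranked until the block is in front of the lens (within 8 mm), brake still released, at rest (horizontal distance between block_mark and reader_aim below 0.008 m and value of joint brake above 1.2 rad and not (velocity of joint carousel above 0.05 rad/s or velocity of joint carousel below -0.05 rad/s)), for 0.2 s.
3. the brake is put on again (below 0.2 rad) with the block still in front of the lens (horizontal distance between block_mark and reader_aim below 0.008 m and value of joint brake below 0.2 rad), for 0.2 s.
At the end, for the whole second after the job is handed in: The tube-strip block's mark is within 8 mm (horizontally) of the reader's aim point, the brake's wing knob is back on (below 0.2 rad), and carousel and knob are at rest and released (all of step 3 and not (velocity of joint carousel above 0.05 rad/s or velocity of joint carousel below -0.05 rad/s) and not (velocity of joint brake above 0.05 rad/s or velocity of joint brake below -0.05 rad/s) and contact force between the fingers and sleeve below 0.1 N); the robot touches nothing.
It fails at once if the carousel is turned (faster than 0.3 rad/s) while the brake knob is below 1.0 rad (value of joint brake below 1 rad and (velocity of joint carousel above 0.3 rad/s or velocity of joint carousel below -0.3 rad/s)).
It fails at once if the carousel is turned (faster than 0.3 rad/s) without the fingers on the grip sleeve (contact force between the fingers and sleeve below 0.1 N and (velocity of joint carousel above 0.3 rad/s or velocity of joint carousel below -0.3 rad/s)).
It fails at once if a bystander is moved more than 20 mm or tipped more than 0.3 rad (distance of any of bottle, jar, tipbox, rotor from where it was at the start of the episode above 0.02 m or angle between any of bottle, jar, tipbox, rotor's own z axis and vertical above 0.3 rad).
It also fails if it takes over 69 s, if anything falls off the work surface, if the arm or the gripper's body presses on something with over 40 N, if the wrist force passes 120 N, or if a joint passes its speed limit or range.

## Working session

There is one attempt and no reset: what is moved stays moved. The work goes in short steps, Python scripts to look and compute and a tool call to move; the robot and the scene stay as the last step left them, time stands still between calls to the robot, and variables do not carry over. Pictures are saved under pics/ and viewed, at most 13 in all, crops included, and the job is handed in when it is done.

Besides the shell and the picture viewer there is one more tool, called after "Request:" as name([rows], argument=value, ...), one row to a line, values as JSON. move_arm: Moves the arm, as the interface text tells. Scaled input: -1 to 1 covers 80 cm each way for a shift and 120 degrees each way for a turn. Its arguments: {"type":"object","properties":{"deltas":{"type":"array","items":{"type":"array","items":{"type":"array","items":{"type":"number","minimum":-1,"maximum":1}}}},"squeeze":{"type":"number"}},"required":["deltas"]}

```bash
mkdir -p pics; python3 - <<'E'
from rig import manip
import cv2,json
for n in ("scene","side"):
    im=manip.get_image(n); cv2.imwrite(f"pics/{n}0.png",cv2.cvtColor(im,cv2.COLOR_RGB2BGR))
    p=manip.camera_params(n); print(n,{k:(v.tolist() if hasattr(v,'tolist') else v) for k,v in p.items()})
print(manip.camera_params("wrist")); print(manip.get_state())
E
```

```text
scene {'fx': 468.8815263299072, 'fy': 468.8815263299072, 'cx': 283.61804363432964, 'cy': 218.02810249583263, 'R': [[0.3221837837025977, 0.9465736372808037, 0.0139985257819335], [0.5162536233420237, -0.1632832463241576, -0.8407263394565893], [-0.7935236643637725, 0.2780951827609284, -0.5412792841222136]], 't': [-0.1822598436843502, -0.12458905856429292, 1.757860250310356]}
side {'fx': 536.1492907901459, 'fy': 536.1492907901459, 'cx': 271.8586340796174, 'cy': 214.26871542827115, 'R': [[0.9383629986073366, -0.3456446203941145, -0.002163154468813324], [-0.2265142706008193, -0.6101943275936343, -0.7591799311011399], [0.2610865145097047, 0.7128763419872771, -0.6508772180496201]], 't': [-0.435868245257732, 0.2559161512901741, 1.6619947263144357]}
{'fx': 309.6445964532578, 'fy': 309.6445964532578, 'cx': 279.97028904595, 'cy': 207.32608907349615, 'tool_from_camera': array([[-9.39800230e-04, -9.50321755e-01, -3.11267857e-01,
         7.92722100e-02],
       [ 9.99999513e-01, -9.86632355e-04, -7.00869480e-06,
         6.70246915e-04],
       [-3.00446424e-04, -3.11267712e-01,  9.50322220e-01,
        -1.65972519e-01],
       [ 0.00000000e+00,  0.00000000e+00,  0.00000000e+00,
         1.00000000e+00]])}
{'clock': 0.1, 'qpos': array([-1.21005104e-01,  2.76560186e-01,  1.50598586e+00, -2.01369702e-05,
        1.36072235e+00, -1.20987611e-01]), 'qd': array([ 0.00016294, -0.00349215, -0.00267996, -0.00246402,  0.00080134,
        0.00208886]), 'effort': array([ 1.55745878e-03, -4.17697620e+01, -2.46405226e+01, -1.74112388e-04,
        5.80947395e-03,  2.85749664e-07]), 'position': array([5.74495315e-01, 4.53537353e-05, 2.07318279e-01]), 'ee_rot': array([-6.53571362e-04,  7.07111227e-01,  7.07101839e-01, -5.24370998e-04]), 'contact_force': array([ 0.52603868,  0.43434184, -0.08506488]), 'moment': array([-0.00951927,  0.00225431, -0.01076776]), 'gripper_force': 0.0, 'width': 0.08550930614727681}
```

View pics/scene0.png

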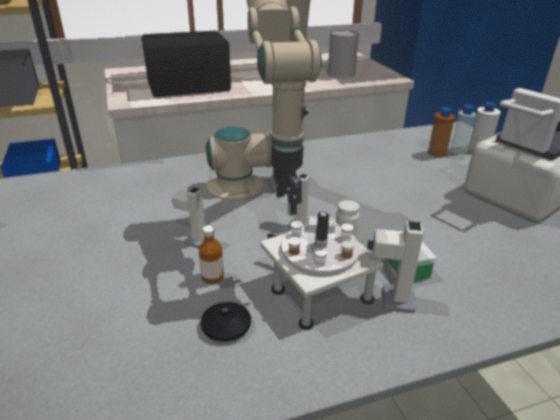

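View pics/side0.png

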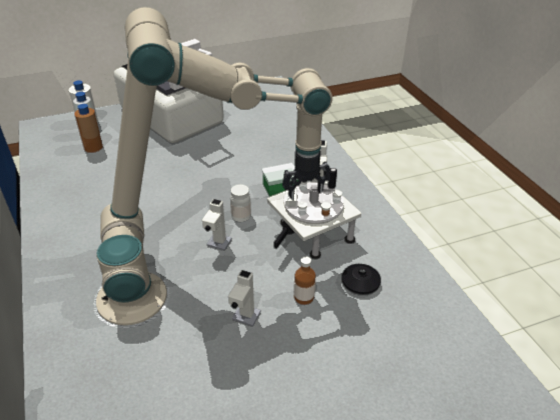

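The scene camera looks back towards the robot. The stand with carousel is at about (320,255) and its black sleeve at (322,225). Three things look like the reader: (195,215), (303,195) and (405,260). The one at (405,260) is the largest and stands on the stand's far side with its head towards the disc, so it fits. In the side view the wing is at about (283,235), the bottle at (305,283) and the jar at (240,203).

```bash
python3 - <<'E'
import cv2
a=cv2.imread("pics/scene0.png")[160:335,235:445]; cv2.imwrite("pics/c1.png",cv2.resize(a,None,fx=3.4,fy=3.4,interpolation=cv2.INTER_CUBIC))
a=cv2.imread("pics/side0.png")[130:270,200:370]; cv2.imwrite("pics/c2.png",cv2.resize(a,None,fx=4,fy=4,interpolation=cv2.INTER_CUBIC))
E
```

```text
(no output)
```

View pics/c1.png

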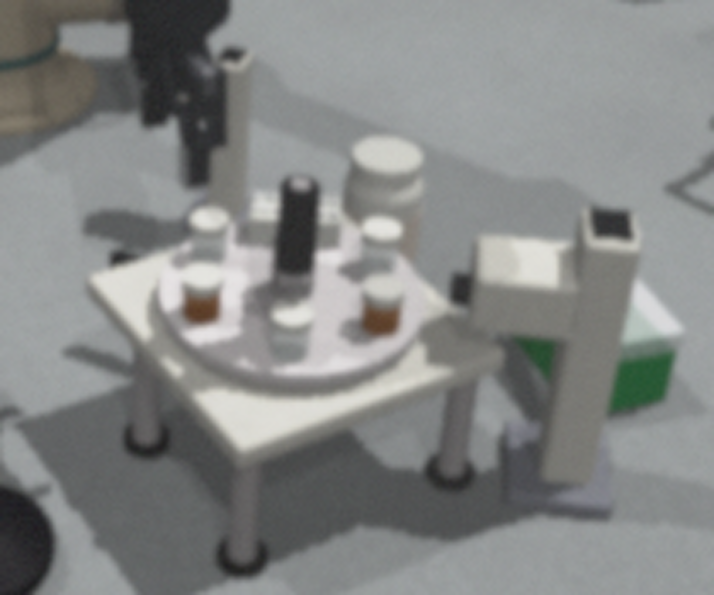

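View pics/c2.png

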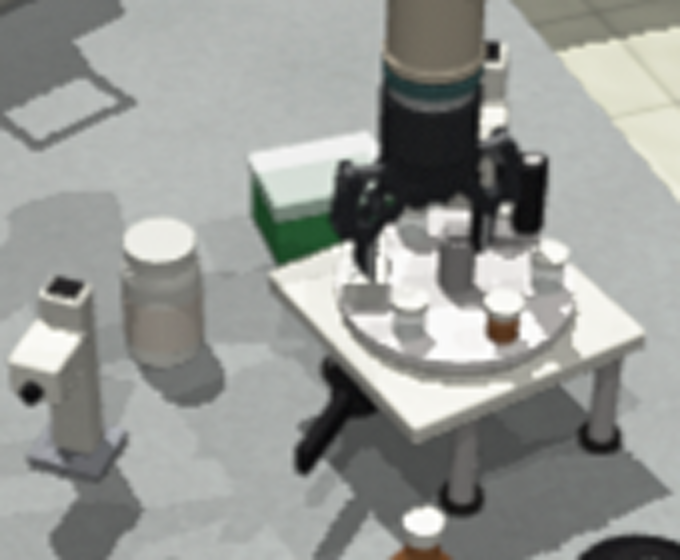

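The crops show the true reader, with its lens facing the disc, at crop 1 (460-640, 210-510). They also show the block behind the sleeve at (290,220), the sleeve top at (300,182), and the wing in crop 2 from (345,375) to (303,465). I'll fit poses from these points.

```bash
cat > h.py <<'E'
import numpy as np
from rig import manip
def proj(n,X):
    p=manip.camera_params(n); c=np.array(p["R"])@X+p["t"]; return np.array([p["fx"]*c[0]/c[2]+p["cx"],p["fy"]*c[1]/c[2]+p["cy"]])
def ray(n,uv,z):
    p=manip.camera_params(n); R=np.array(p["R"]); o=-R.T@p["t"]; d=R.T@[(uv[0]-p["cx"])/p["fx"],(uv[1]-p["cy"])/p["fy"],1]; return (o+d*(z-o[2])/d[2])[:2]
S=lambda u,v:("scene",(235+u/3.4,160+v/3.4))
D=lambda u,v:("side",(200+u/4,130+v/4))
def rot(a): return np.array([[np.cos(a),-np.sin(a)],[np.sin(a),np.cos(a)]])
E
python3 - <<'E'
from h import *
from scipy.optimize import least_squares
C=[(S(88,281),-1,-1),(S(240,446),1,-1),(S(498,350),1,1),(D(270,282),-1,1),(D(415,433),-1,-1),(D(646,330),1,-1)]
def f(p):
    return np.concatenate([proj(n,np.r_[p[:2]+rot(p[2])@[a*.115,b*.115],.13])-uv for (n,uv),a,b in C])
r=least_squares(f,[.6,0,0]); p=r.x; print("stand",p,np.round(r.fun,1))
for nm,(n,uv),z in [("sleevetop",S(300,183),.279),("reader col top",S(612,224),.235),("lens",S(458,290),.175),("block top",S(300,207),.175),("blk L",S(250,205),.175),("blk R",S(345,215),.175),("jar top",D(158,242),.12),("jar S",S(388,155),.12),("wing tip",D(303,462),.078),("reader base",S(565,470),0.005),
 ("bottle top",("scene",(209,232)),.165),("rotor",("scene",(226,312)),.06),("bottle side",("side",(306,263)),.165),("post reader1 top",("side",(216,202)),.17),("tipbox",S(625,340),.07)]:
    w=ray(n,uv,z); l=rot(p[2]).T@(w-p[:2]); print(nm,w.round(3),"local",l.round(3),"r",np.hypot(*l).round(3),"ang",np.degrees(np.arctan2(l[1],l[0])).round(1))
E
```

```text
stand [0.63882915 0.06906039 0.19752669] [-2.5 -1.8 -0.5  1.2  1.9 -1.  -1.2 -2.1  0.7 -0.5  0.8  0.2]
sleevetop [0.692 0.048] local [ 0.048 -0.031] r 0.057 ang -32.5
reader col top [0.744 0.266] local [0.142 0.172] r 0.223 ang 50.5
lens [0.71  0.171] local [0.089 0.086] r 0.124 ang 43.9
block top [0.574 0.105] local [-0.056  0.048] r 0.074 ang 139.7
blk L [0.56  0.069] local [-0.078  0.015] r 0.079 ang 168.8
blk R [0.595 0.134] local [-0.03   0.072] r 0.078 ang 112.8
jar top [0.435 0.245] local [-0.166  0.212] r 0.269 ang 128.0
jar S [0.443 0.248] local [-0.157  0.214] r 0.266 ang 126.3
wing tip [ 0.472 -0.017] local [-0.181 -0.052] r 0.188 ang -164.0
reader base [0.744 0.267] local [0.142 0.174] r 0.225 ang 50.6
bottle top [ 0.52  -0.189] local [-0.167 -0.23 ] r 0.284 ang -126.1
rotor [ 0.709 -0.194] local [ 0.017 -0.271] r 0.272 ang -86.5
bottle side [ 0.496 -0.2  ] local [-0.193 -0.235] r 0.304 ang -129.3
post reader1 top [0.327 0.152] local [-0.289  0.142] r 0.323 ang 153.8
tipbox [0.685 0.346] local [0.1   0.262] r 0.281 ang 69.1
```

Request:
move_arm([
  [[-0.025, -0.106, 0, 0.1, 0], [-0.025, -0.106, 0, 0.2, 0], [-0.025, -0.106, 0, 0.322, 0], [-0.025, -0.106, 0.05, 0.322, 0], [-0.025, -0.106, 0.05, 0.322, 0], [-0.025, -0.106, 0.05, 0.322, 0], [-0.025, -0.106, 0.05, 0.322, 0]],
], squeeze=25)

```text
clock: 0.8
position: [0.4906, -0.0201, 0.1683]
ee_rot: [0.0, 0.901, 0.434, 0.0]
contact_force: [0.5, -0.0, 0.4]
width: 0.0427
gripper_force: 0.0
```

```bash
cat >> h.py <<'E'
from scipy.spatial.transform import Rotation as Ro
def wray(s,uv,z):
    p=manip.camera_params("wrist"); T=np.array(p["tool_from_camera"]); q=s["ee_rot"]; R=Ro.from_quat([q[1],q[2],q[3],q[0]]).as_matrix()
    o=R@T[:3,3]+s["position"]; d=R@T[:3,:3]@[(uv[0]-p["cx"])/p["fx"],(uv[1]-p["cy"])/p["fy"],1]; return (o+d*(z-o[2])/d[2])[:2]
def wproj(s,X):
    p=manip.camera_params("wrist"); T=np.array(p["tool_from_camera"]); q=s["ee_rot"]; R=Ro.from_quat([q[1],q[2],q[3],q[0]]).as_matrix()
    c=T[:3,:3].T@(R.T@(X-s["position"])-T[:3,3]); return np.array([p["fx"]*c[0]/c[2]+p["cx"],p["fy"]*c[1]/c[2]+p["cy"]])
def state():
    s=manip.get_state(); q=s["ee_rot"]; R=Ro.from_quat([q[1],q[2],q[3],q[0]]).as_matrix()
    print("t",round(s["clock"],2),"pos",s["position"].round(4),"yaw_y",np.degrees(np.arctan2(R[1,1],R[0,1])).round(1),"q6",s["qpos"][5].round(2),"F",s["contact_force"].round(1),"w",round(s["width"],4),"gf",round(s["gripper_force"],1)); return s
E
python3 - <<'E'
from h import *
import cv2
s=state(); im=manip.get_image("wrist")[:,:,::-1].copy()
for z in (.093,):
  for r in (0,.09,.105):
    u=wproj(s,np.r_[.5459-.6236*r,.0504-.7817*r,z]); print(r,u.round()); cv2.circle(im,tuple(int(v) for v in u),3,(0,0,255),1)
cv2.imwrite("pics/w1.png",im)
E
```

```text
t 0.8 pos [ 0.4906 -0.0201  0.1683] yaw_y -38.5 q6 0.49 F [ 0.5 -0.   0.4] w 0.0427 gf 0.0
0 [278.  92.]
0.09 [278. 209.]
0.105 [278. 226.]
```

View pics/w1.png

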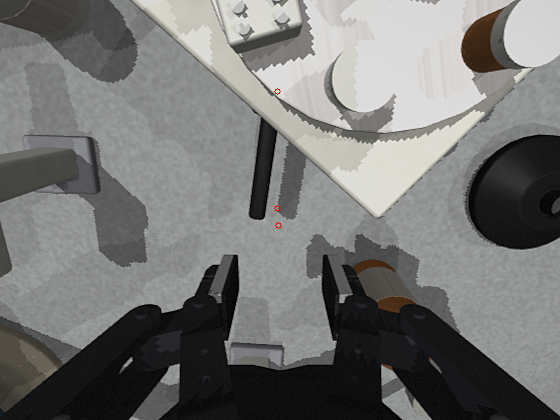

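The wing shows from about (267,120) to its tip at (257,217), slightly left of my prediction. The slab's front-right corner is at (379,216).

```bash
python3 - <<'E'
from h import *
s=state()
t=wray(s,(257.5,217),.093); m=wray(s,(267,125),.093); d=t-m
print("tip",t,"mid",m,"len",np.hypot(*d),"ang",np.degrees(np.arctan2(*d[::-1]))+360)
c=wray(s,(379,217),.13); e=wray(s,(160,24),.13); print("corner",c,"edge pt",e,"edge dir",np.degrees(np.arctan2(*(e-c)[::-1])))
print("pred corner",np.array([.6388,.0691])+rot(.1975)@[-.115,-.115])
E
```

```text
t 0.85 pos [ 0.4909 -0.0201  0.1686] yaw_y -38.6 q6 0.49 F [ 0.  -0.1  0.4] w 0.0427 gf 0.0
tip [ 0.47229929 -0.01505218] mid [0.52529046 0.03713847] len 0.07437692951895032 ang 224.5639369288878
corner [ 0.54952855 -0.05964714] edge pt [0.51514509 0.12074861] edge dir 100.79115371641338
pred corner [ 0.54860071 -0.06622955]
```

Request:
move_arm([
  [[0.009, -0.02, 0, 0.055, 0], [0.009, -0.02, 0, 0.055, 0], [0.009, -0.02, 0.06, 0.055, 0], [0.009, -0.02, 0.117, 0.055, 0], [0.009, -0.02, 0.117, 0.055, 0], [0.009, -0.02, 0.117, 0.055, 1], [0.009, -0.02, 0.117, 0.055, 1], [0.009, -0.02, 0.117, 0.055, 1], [0.009, -0.02, 0.117, 0.055, 1], [0.009, -0.02, 0.117, 0.055, 1], [0.009, -0.02, 0.117, 0.055, 1]],
], squeeze=25)

```text
clock: 1.95
position: [0.4825, -0.0044, 0.0751]
ee_rot: [0.0, 0.925, 0.381, 0.0]
contact_force: [-0.1, 0.1, 0.3]
width: 0.0002
gripper_force: 0.0
```

```bash
python3 - <<'E'
from h import *
s=state(); print(s["moment"])
# arc rows: axis, gripper pos P, yaw y0; each row -8 deg
A=np.array([.5462,.0566]); P=s["position"][:2]; v=P-A; print("r",np.hypot(*v),"ang",np.degrees(np.arctan2(v[1],v[0]))+360)
q=s["ee_rot"];R=Ro.from_quat([q[1],q[2],q[3],q[0]]).as_matrix()[:2,:2]
for a in range(7,99,7):
    d=R.T@(A+rot(-np.radians(a))@v-P); print(a,(d/.8).round(3),round(a/120,3))
E
```

```text
t 1.95 pos [ 0.4825 -0.0044  0.0751] yaw_y -45.2 q6 0.64 F [-0.1  0.1  0.3] w 0.0002 gf 0.0
[ 0.02665591 -0.00394056  0.01288492]
r 0.08820706790631895 ang 223.78499021756943
7 [ 0.001 -0.013] 0.058
14 [ 0.004 -0.027] 0.117
21 [ 0.008 -0.039] 0.175
28 [ 0.014 -0.052] 0.233
35 [ 0.021 -0.063] 0.292
42 [ 0.03  -0.073] 0.35
49 [ 0.039 -0.083] 0.408
56 [ 0.05  -0.091] 0.467
63 [ 0.062 -0.097] 0.525
70 [ 0.074 -0.102] 0.583
77 [ 0.087 -0.106] 0.642
84 [ 0.101 -0.108] 0.7
91 [ 0.114 -0.108] 0.758
98 [ 0.127 -0.107] 0.817
```

The fingers closed on nothing, so I'll look.

```bash
python3 - <<'E'
from h import *
import cv2
a=manip.get_image("wrist")[:,:,::-1]; b=manip.get_image("side")[150:290,220:390,::-1]
c=manip.get_image("scene")[180:300,200:345,::-1]
o=np.hstack([cv2.resize(a,(400,300)),cv2.resize(b,(364,300),interpolation=cv2.INTER_CUBIC)])
cv2.imwrite("pics/w2.png",o)
E
```

```text
(no output)
```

View pics/w2.png

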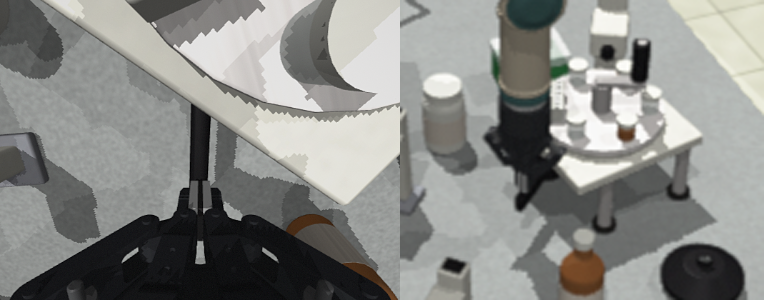

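```bash
python3 - <<'E'
from h import *
s=state()
print("TCP px",wproj(s,s["position"]),"tips",wproj(s,s["position"]-[0,0,.008]), "grasp",wproj(s,s["position"]+[0,0,.011]))
for z in (.093,.078,.063): print(z,wray(s,(279,252),z), wproj(s,np.r_[.4723,-.015,z]),wproj(s,np.r_[.5252,.0371,z]))
c=wray(s,(347*1.4,204*1.4),.13); e=wray(s,(44*1.4,0),.13); print(c,e,np.degrees(np.arctan2(*(e-c)[::-1])))
E
```

```text
t 2.1 pos [ 0.4822 -0.0044  0.0746] yaw_y -45.2 q6 0.64 F [ 0.2 -0.  -0.1] w -0.0001 gf 0.0
TCP px [278.45158885 248.60704996] tips [278.51015033 242.9062711 ] grasp [278.36262095 257.26780056]
0.093 [4.87401440e-01 1.73967533e-04] [279.32845354 287.37646726] [279.63231188 150.92063624]
0.078 [ 0.4820908  -0.00501387] [279.37404585 273.31714928] [279.6575176  146.93764062]
0.063 [ 0.47678016 -0.01020172] [279.41307898 261.28048311] [279.67861877 143.60324288]
[ 0.54930395 -0.05795082] [0.51438162 0.12089965] 101.04855438154331
```

```bash
python3 - <<'E'
from h import *
s=state()
def cp(X):
    u=proj("side",np.array(X)); return (400+(u[0]-220)*364/170).round(),((u[1]-150)*300/140).round()
print("fingertip",cp([.4822,-.0044,.067]),"tip top",cp([.4723,-.015,.093]),"tip bot",cp([.4723,-.015,.063]),"alt tip",cp([.4874,0,.063]),"grasp",cp([.4822,-.0044,.086]),"axis",cp([.5462,.0566,.093]))
# first-image tip at several z from the initial wrist pose, for comparison with side0 tip pixel
for z in (.063,.078,.093): print(z, ray(*D(303,465),z))
E
```

```text
t 2.1 pos [ 0.4822 -0.0044  0.0746] yaw_y -45.2 q6 0.64 F [ 0.2 -0.  -0.1] w -0.0001 gf 0.0
fingertip (np.float64(523.0), np.float64(203.0)) tip top (np.float64(519.0), np.float64(196.0)) tip bot (np.float64(519.0), np.float64(211.0)) alt tip (np.float64(525.0), np.float64(202.0)) grasp (np.float64(523.0), np.float64(194.0)) axis (np.float64(548.0), np.float64(155.0))
0.063 [ 0.47595125 -0.00586205]
0.078 [ 0.4704702  -0.02038355]
0.093 [ 0.46498916 -0.03490504]
```

```bash
python3 - <<'E'
from h import *
import cv2
a=manip.get_image("wrist")[130:330,210:350,::-1]; b=manip.get_image("side")[190:260,250:310,::-1]
c=manip.get_image("scene")[205:275,245:300,::-1]
o=np.hstack([cv2.resize(x,None,fx=560/x.shape[0],fy=560/x.shape[0],interpolation=cv2.INTER_CUBIC) for x in (a,b)])[:, :800]
cv2.imwrite("pics/w3.png",o); print(o.shape)
E
```

```text
(560, 800, 3)
```

View pics/w3.png

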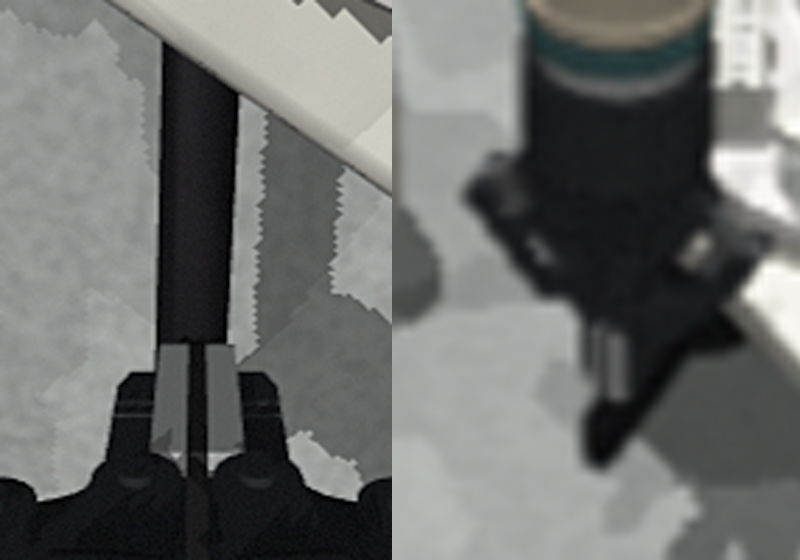

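```bash
python3 - <<'E'
from h import *
s=dict(manip.get_state())
def tri(n,uv,s,w):
    from scipy.optimize import least_squares
    r=least_squares(lambda X:np.r_[proj(n,X)-uv,wproj(s,X)-w],[.5,0,.09]); return r.x.round(4),r.fun.round(1)
c=(210+392/2.8,130+190/2.8)
print("corner now",wray(s,(347*1.4,204*1.4),.13))
print(tri("side",D(415,433)[1],s,np.array([485.8,285.6])))
s1=dict(s); s1["position"]=np.array([.4909,-.0201,.1686]); q=Ro.from_euler('z',-6.65,degrees=True).inv()*Ro.from_quat(np.roll(s["ee_rot"],-1)); s1["ee_rot"]=np.roll(q.as_quat(),1)
print(wray(s1,(257.5,217),.093))
print("corner",tri("side",D(415,433)[1],s1,np.array([379,217.])))
for uv in ((276,239),(276,243),(276,247)): print("wingtip",uv,tri("side",np.array(uv),s1,np.array([257.5,217.])))
# pad end in side view, expected fingertip
print(proj("side",s["position"]-[0,0,.008]),"seen pad end",250+(615-392)/8,190+400/8)
E
```

```text
corner now [ 0.54923603 -0.05776987]
(array([ 0.5496, -0.0626,  0.1251]), array([ 0.4, -0.1, -0. ,  0. ]))
[ 0.47229839 -0.01493923]
corner (array([ 0.5497, -0.0623,  0.1244]), array([ 0.4, -0.1, -0.1,  0. ]))
wingtip (276, 239) (array([ 0.4748, -0.0129,  0.1017]), array([ 0.2,  0. , -0.1,  0. ]))
wingtip (276, 243) (array([ 0.4712, -0.016 ,  0.0887]), array([-0.5, -0.1,  0.1, -0. ]))
wingtip (276, 247) (array([ 0.4676, -0.0192,  0.0756]), array([-1.2, -0.2,  0.3, -0.1]))
[277.39097774 244.7294469 ] seen pad end 277.875 240.0
```

The fingertips seem to sit above the wing instead of around it. I'll open, move outward a little, lower and close again.

Request:
move_arm([
  [[0, 0, -0.02, 0, 0.0], [0, 0, -0.02, 0, 0.0], [0, 0, -0.02, 0, 0.0], [0, 0, -0.02, 0, 0.0], [-0.01, 0, 0.0, 0, 0.0], [-0.01, 0, 0.015, 0, 0.0], [-0.01, 0, 0.015, 0, 0.0], [-0.01, 0, 0.015, 0, 0.4], [-0.01, 0, 0.015, 0, 0.4], [-0.01, 0, 0.015, 0, 0.4]],
], squeeze=25)

```text
clock: 3.25
position: [0.4772, -0.0101, 0.063]
ee_rot: [0.0, 0.925, 0.381, 0.001]
contact_force: [-0.0, 0.5, 0.3]
width: 0.0259
gripper_force: 0.0
```

Request:
move_arm([
  [[0, 0, 0, 0, 1], [0, 0, 0, 0, 1], [0, 0, 0, 0, 1], [0, 0, 0, 0, 1], [0, 0, 0, 0, 1]],
])

```text
clock: 3.75
position: [0.4769, -0.0101, 0.0631]
ee_rot: [0.0, 0.925, 0.381, 0.0]
contact_force: [-1.7, 0.3, 5.3]
width: 0.0128
gripper_force: 27.7
```

Request:
move_arm([
  [[0, 0, 0, 0, 0.35], [0, 0, 0, 0, 0.35], [0, 0, 0.01, 0, 0.35], [0, 0, 0.01, 0, 0.35], [0, 0, 0.01, 0, 1], [0, 0, 0.01, 0, 1], [0, 0, 0.01, 0, 1], [0, 0, 0.01, 0, 1]],
])

```text
clock: 4.55
position: [0.4763, -0.0102, 0.0541]
ee_rot: [-0.0, 0.925, 0.381, -0.0]
contact_force: [1.3, -2.3, -6.7]
width: 0.0135
gripper_force: 25.9
```

```bash
python3 - <<'E'
from h import *
s=state(); print(s["moment"])
A=np.array([.5462,.0566]); P=s["position"][:2]; v=P-A; print("r",np.hypot(*v),"ang",np.degrees(np.arctan2(v[1],v[0]))+360)
q=s["ee_rot"];R=Ro.from_quat([q[1],q[2],q[3],q[0]]).as_matrix()[:2,:2]
for a in range(7,99,7):
    d=R.T@(A+rot(-np.radians(a))@v-P); print(a,(d/.8).round(3),round(a/120,3))
E
```

```text
t 4.55 pos [ 0.4763 -0.0102  0.0541] yaw_y -45.3 q6 0.62 F [ 1.3 -2.3 -6.7] w 0.0135 gf 25.9
[-0.37156267 -0.18152375 -0.35237992]
r 0.09667189651928165 ang 223.70786482027782
7 [ 0.001 -0.015] 0.058
14 [ 0.004 -0.029] 0.117
21 [ 0.009 -0.043] 0.175
28 [ 0.015 -0.056] 0.233
35 [ 0.023 -0.069] 0.292
42 [ 0.032 -0.08 ] 0.35
49 [ 0.043 -0.09 ] 0.408
56 [ 0.055 -0.099] 0.467
63 [ 0.068 -0.106] 0.525
70 [ 0.082 -0.112] 0.583
77 [ 0.096 -0.116] 0.642
84 [ 0.11  -0.118] 0.7
91 [ 0.125 -0.119] 0.758
98 [ 0.14  -0.117] 0.817
```

Request:
move_arm([
  [[0.001, -0.015, 0, 0.058, 1], [0.004, -0.029, 0, 0.117, 1], [0.009, -0.043, 0, 0.175, 1], [0.015, -0.056, 0, 0.233, 1], [0.023, -0.069, 0, 0.292, 1], [0.032, -0.08, 0, 0.35, 1], [0.032, -0.08, 0, 0.35, 1], [0.032, -0.08, 0, 0.35, 1]],
])

```text
clock: 5.35
position: [0.45, 0.0532, 0.0541]
ee_rot: [0.0, 1.0, 0.025, 0.0]
contact_force: [3.9, -2.8, -11.7]
width: 0.0133
gripper_force: 28.5
```

```bash
cat >arc.py <<'E'
from h import *
import sys
def arc(A,angs):
    s=state(); P=s["position"][:2]; v=P-A; print("r",np.hypot(*v).round(4),"ang",(np.degrees(np.arctan2(v[1],v[0]))%360).round(1))
    q=s["ee_rot"];R=Ro.from_quat([q[1],q[2],q[3],q[0]]).as_matrix()[:2,:2]
    for a in angs: print(a,(R.T@(A+rot(np.radians(a))@v-P)/.8).round(3),round(-a/120,3))
E
python3 -c "
from arc import *
arc(np.array([.5462,.0566]),range(-7,-57,-7))"
```

```text
t 5.35 pos [0.45   0.0532 0.0541] yaw_y -87.1 q6 1.48 F [  3.9  -2.8 -11.7] w 0.0133 gf 28.5
r 0.0962 ang 182.0
-7 [ 0.001 -0.015] 0.058
-14 [ 0.004 -0.029] 0.117
-21 [ 0.009 -0.043] 0.175
-28 [ 0.015 -0.056] 0.233
-35 [ 0.023 -0.069] 0.292
-42 [ 0.032 -0.08 ] 0.35
-49 [ 0.043 -0.09 ] 0.408
-56 [ 0.055 -0.099] 0.467
```

Request:
move_arm([
  [[0.001, -0.015, 0, 0.058, 1], [0.004, -0.029, 0, 0.117, 1], [0.009, -0.043, 0, 0.175, 1], [0.015, -0.056, 0, 0.233, 1], [0.015, -0.056, 0, 0.233, 1]],
])

```text
clock: 5.85
position: [0.4601, 0.0982, 0.0541]
ee_rot: [0.001, 0.976, -0.217, 0.0]
contact_force: [3.0, -5.1, -9.4]
width: 0.0137
gripper_force: 29.1
```

Request:
move_arm([
  [[0.001, -0.007, 0, 0.029, 1], [0.001, -0.012, 0, 0.045, 1], [0.001, -0.012, 0, 0.045, 1]],
])

```text
clock: 6.15
position: [0.4624, 0.1024, 0.054]
ee_rot: [0.005, 0.966, -0.26, -0.001]
contact_force: [-0.6, -14.3, -5.4]
width: 0.0133
gripper_force: 25.8
```

```bash
python3 -c "
from arc import *
arc(np.array([.5462,.0566]),[]);print(manip.get_state()['moment'])"
```

```text
t 6.15 pos [0.4624 0.1024 0.054 ] yaw_y -120.1 q6 2.18 F [ -0.6 -14.3  -5.4] w 0.0133 gf 25.8
r 0.0955 ang 151.3
[-2.1481505  -0.0579151   0.38647967]
```

Request:
move_arm([
  [[0.001, -0.004, 0, 0.01, 1], [0.001, -0.006, 0, 0.01, 1], [0.001, -0.006, 0, 0.01, 1], [0.001, -0.006, 0, 0.01, 1]],
])

```text
clock: 6.55
position: [0.4625, 0.1024, 0.0539]
ee_rot: [0.009, 0.963, -0.268, -0.003]
contact_force: [-5.0, -25.1, -0.1]
width: 0.0133
gripper_force: 31.1
```

```bash
python3 -c "
from arc import *
arc(np.array([.5462,.0566]),[]);print(manip.get_state()['moment'])"
```

```text
t 6.55 pos [0.4625 0.1024 0.0539] yaw_y -121.1 q6 2.21 F [ -5.  -25.1  -0.1] w 0.0133 gf 31.1
r 0.0954 ang 151.3
[-3.89502018  0.72618112  0.5315653 ]
```

Request:
move_arm([
  [[0, 0.01, 0, 0, 0.2], [0, 0.01, 0, 0, 0], [0, 0.01, 0, 0, 0], [0, 0.01, 0, 0, 0], [0, 0.01, -0.06, 0, 0], [0, 0.01, -0.12, 0, 0], [0, 0.01, -0.18, 0, 0], [0, 0.01, -0.24, 0, -0.5], [0, 0.01, -0.3, 0, -0.5], [0, 0.01, -0.35, 0, -0.5], [0, 0.01, -0.35, 0, -0.5]],
])

```text
clock: 7.65
position: [0.4662, 0.105, 0.341]
ee_rot: [-0.003, 0.962, -0.273, 0.006]
contact_force: [0.1, -0.5, 0.9]
width: 0.0641
gripper_force: 0.0
```

```bash
python3 - <<'E'
from h import *
s=state()
q=s["ee_rot"];R=Ro.from_quat([q[1],q[2],q[3],q[0]]).as_matrix()[:2,:2]
print((R.T@(np.array([.640,.072])+[-.0,0]-s["position"][:2])/.8).round(3),"to axis"); print((R.T@(np.array([.692,.050])-s["position"][:2])/.8).round(3),"to sleeve")
E
```

```text
t 7.65 pos [0.4662 0.105  0.341 ] yaw_y -121.7 q6 2.2 F [ 0.1 -0.5  0.9] w 0.0641 gf 0.0
[ 0.206 -0.079] to axis
[ 0.276 -0.09 ] to sleeve
```

Request:
move_arm([
  [[0.06, -0.03, 0, 0, -0.5], [0.12, -0.06, 0, 0, -0.5], [0.16, -0.085, 0, 0, -0.5], [0.16, -0.085, 0, 0, -0.5], [0.16, -0.085, 0, 0, -0.5]],
])

```text
clock: 8.15
position: [0.6081, 0.0948, 0.3321]
ee_rot: [0.0, 0.962, -0.274, -0.002]
contact_force: [-0.6, -0.1, 1.2]
width: 0.0636
gripper_force: 0.0
```

```bash
python3 - <<'E'
from h import *
import cv2
s=state(); cv2.imwrite("pics/w4.png",manip.get_image("wrist")[:,:,::-1]); np.save("s4.npy",s,allow_pickle=True)
print(wproj(s,np.r_[.692,.05,.277]),wproj(s,np.r_[.64,.072,.208]))
E
```

```text
t 8.15 pos [0.6081 0.0948 0.3321] yaw_y -121.8 q6 2.17 F [-0.6 -0.1  1.2] w 0.0636 gf 0.0
[270.33741525  83.28864776] [282.35337482 152.51173921]
```

View pics/w4.png

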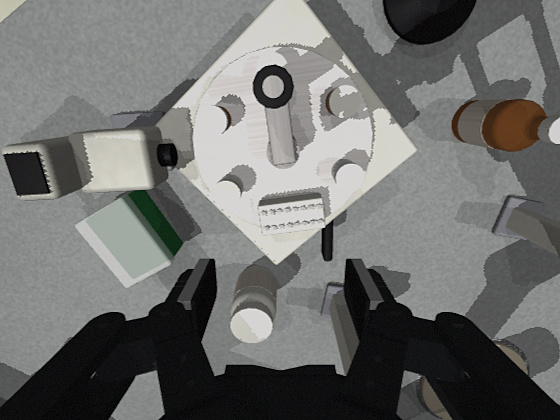

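The wrist view shows the sleeve top at (273,87), the crank arm's axis end at about (281,155), the block at (292,213), the lens at (167,155), and the reader column top at (25,172). The slab corners are at (416,150) and (275,263).

```bash
python3 - <<'E'
from h import *
s=np.load("s4.npy",allow_pickle=True).item()
for nm,uv,z in [("corner -x+y",(275,264),.13),("corner -x-y",(416,150),.13),("sleeve",(273.5,87),.277),("col top",(26,173),.235),("lens tip",(176,154),.175),("lens mid",(167,155),.18),("disc L",(193,130),.15),("disc R",(375,130),.15),("disc T",(283,45),.15),("blkLtop",(261,209),.175),("blkRtop",(323,201),.175),("blk BL",(261,233),.175),("blk BR",(325,228),.175)]:
    print(nm,wray(s,uv,z).round(4))
a=wray(s,(275,264),.13);b=wray(s,(416,150),.13);d=a-b;yaw=np.arctan2(-d[0],d[1]);c=(a+b)/2+rot(yaw)@[.115,0]
print("len",np.hypot(*d),"yaw",yaw,"centre",c)
sl=wray(s,(273.5,87),.277); co=wray(s,(26,173),.235)
for c0 in (c,np.array([.640,.072])):
    print(c0,"sleeve r,ang",np.hypot(*(sl-c0)),np.degrees(np.arctan2(*(sl-c0)[::-1])),"col",np.hypot(*(co-c0)),np.degrees(np.arctan2(*(co-c0)[::-1])))
E
```

```text
corner -x+y [0.5093 0.1634]
corner -x-y [ 0.5493 -0.0581]
sleeve [0.689  0.0494]
col top [0.745 0.267]
lens tip [0.6927 0.1689]
lens mid [0.6965 0.1756]
disc L [0.7048 0.1461]
disc R [ 0.5999 -0.0229]
disc T [0.724  0.0188]
blkLtop [0.5955 0.1267]
blkRtop [0.5675 0.0642]
blk BL [0.5715 0.1423]
blk BR [0.5386 0.0779]
len 0.2250726281009355 yaw 0.17876288384777478 centre [0.64243435 0.07306587]
[0.64243435 0.07306587] sleeve r,ang 0.052171875930879644 -26.924854077316237 col 0.21936442792105745 62.12845298379981
[0.64  0.072] sleeve r,ang 0.05389879934860169 -24.742295809275316 col 0.22145086986936183 61.70059440223611
```

Request:
move_arm([
  [[0.06, -0.003, 0, 0, -0.5], [0.117, -0.006, 0, 0, -0.5], [0.117, -0.006, 0, 0, -0.5], [0.117, -0.006, 0.06, 0, -0.3], [0.117, -0.006, 0.1, 0, -0.3], [0.117, -0.006, 0.132, 0, -0.3], [0.117, -0.006, 0.132, 0, -0.3], [0.117, -0.006, 0.132, 0, -0.3]],
])

```text
clock: 9.0
position: [0.689, 0.0497, 0.2303]
ee_rot: [-0.0, 0.962, -0.274, 0.0]
contact_force: [-0.1, 0.4, 0.8]
width: 0.0555
gripper_force: 0.0
```

Request:
move_arm([
  [[0, 0, 0, 0, 0.2], [0, 0, 0, 0, 0.4], [0, 0, 0, 0, 1], [0, 0, 0, 0, 1], [0, 0, 0, 0, 1], [0, 0, 0, 0, 1]],
], squeeze=30)

```text
clock: 9.6
position: [0.6907, 0.0493, 0.2316]
ee_rot: [-0.001, 0.962, -0.274, 0.002]
contact_force: [-0.9, 0.9, 6.6]
width: 0.027
gripper_force: 29.5
```

```bash
python3 -c "
from arc import *
arc(np.array([.6415,.0725]),range(-6,-97,-6));print(manip.get_state()['moment'])"
```

```text
t 9.6 pos [0.6907 0.0493 0.2316] yaw_y -121.8 q6 2.1 F [-0.9  0.9  6.6] w 0.027 gf 29.5
r 0.0544 ang 334.7
-6 [0.    0.007] 0.05
-12 [0.    0.014] 0.1
-18 [-0.001  0.021] 0.15
-24 [-0.003  0.028] 0.2
-30 [-0.005  0.035] 0.25
-36 [-0.008  0.041] 0.3
-42 [-0.012  0.047] 0.35
-48 [-0.017  0.053] 0.4
-54 [-0.022  0.058] 0.45
-60 [-0.027  0.062] 0.5
-66 [-0.033  0.066] 0.55
-72 [-0.039  0.07 ] 0.6
-78 [-0.046  0.072] 0.65
-84 [-0.053  0.074] 0.7
-90 [-0.06   0.075] 0.75
-96 [-0.067  0.076] 0.8
[-0.01890362  0.20169439  0.00049257]
```

Request:
move_arm([
  [[0, 0.007, 0, 0, 1], [0, 0.014, 0, 0, 1], [-0.001, 0.021, 0, 0, 1], [-0.003, 0.028, 0, 0, 1], [-0.005, 0.035, 0, 0, 1], [-0.008, 0.041, 0, 0, 1], [-0.012, 0.047, 0, 0, 1], [-0.017, 0.053, 0, 0, 1], [-0.022, 0.058, 0, 0, 1], [-0.022, 0.058, 0, 0, 1], [-0.022, 0.058, 0, 0, 1]],
])

```text
clock: 10.7
position: [0.6523, 0.0178, 0.2316]
ee_rot: [0.0, 0.962, -0.274, 0.003]
contact_force: [0.9, -1.8, 6.4]
width: 0.0269
gripper_force: 30.2
```

```bash
python3 -c "
from arc import *
arc(np.array([.6415,.0725]),range(-6,-43,-6))"
```

```text
t 10.7 pos [0.6523 0.0178 0.2316] yaw_y -121.8 q6 2.05 F [ 0.9 -1.8  6.4] w 0.0269 gf 30.2
r 0.0557 ang 281.2
-6 [-0.006  0.005] 0.05
-12 [-0.012  0.009] 0.1
-18 [-0.018  0.012] 0.15
-24 [-0.025  0.015] 0.2
-30 [-0.032  0.017] 0.25
-36 [-0.039  0.018] 0.3
-42 [-0.046  0.019] 0.35
```

Request:
move_arm([
  [[-0.006, 0.005, 0, 0, 1], [-0.012, 0.009, 0, 0, 1], [-0.018, 0.012, 0, 0, 1], [-0.025, 0.015, 0, 0, 1], [-0.032, 0.017, 0, 0, 1], [-0.039, 0.018, 0, 0, 1], [-0.043, 0.0185, 0, 0, 1], [-0.043, 0.0185, 0, 0, 1], [-0.043, 0.0185, 0, 0, 1]],
])

```text
clock: 11.6
position: [0.6151, 0.0227, 0.2317]
ee_rot: [0.001, 0.962, -0.274, 0.003]
contact_force: [-0.4, -3.4, 8.1]
width: 0.0271
gripper_force: 30.3
```

```bash
python3 - <<'E'
from arc import *
import cv2
arc(np.array([.6415,.0725]),[])
P=np.array([[.6907,.0493],[.6523,.0178],manip.get_state()["position"][:2]])
from scipy.optimize import least_squares
r=least_squares(lambda c:np.r_[np.hypot(*(P-c).T)-.055],[.64,.072]); print("axis",r.x,r.fun)
w=manip.get_image("wrist")[:,:,::-1]; c=manip.get_image("scene")[205:295,290:430,::-1]
c=cv2.resize(c,(450,290),interpolation=cv2.INTER_CUBIC); w=cv2.resize(w,(345,290))
cv2.imwrite("pics/w5.png",np.hstack([w,c]))
E
```

```text
t 11.6 pos [0.6151 0.0227 0.2317] yaw_y -121.8 q6 2.05 F [-0.4 -3.4  8.1] w 0.0271 gf 30.3
r 0.0563 ang 242.0
axis [0.64041308 0.07152991] [-1.87045947e-05  2.91024227e-05 -2.34929111e-05]
```

View pics/w5.png

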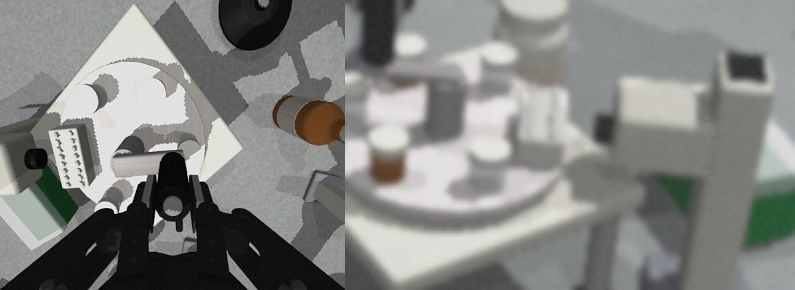

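```bash
python3 - <<'E'
from h import *
s=state(); A=np.array([.6404,.0715])
for nm,uv,z in [("o1",(50,132),.175),("o2",(62,188),.175),("i1",(78,127),.175),("i2",(92,183),.175),("lens",(37,158),.175)]:
    w=wray(s,(uv[0]*560/345,uv[1]*420/290),z)-A; print(nm,np.hypot(*w).round(4),np.degrees(np.arctan2(w[1],w[0])).round(1))
E
```

```text
t 11.7 pos [0.6151 0.0227 0.2316] yaw_y -121.8 q6 2.05 F [ 0.5 -3.   7.2] w 0.0264 gf 30.3
o1 0.0965 43.0
o2 0.1003 83.4
i1 0.0661 30.4
i2 0.062 93.9
lens 0.1155 60.6
```

Request:
move_arm([
  [[0, 0, 0, 0, 0.2], [0, 0, 0, 0, 0], [0, 0, 0, 0, -0.2], [0, 0, 0, 0, -0.3], [0, 0, 0, 0, -0.3], [0, 0, -0.04, 0, -0.3], [0, 0, -0.08, 0, -0.3], [0, 0, -0.13, 0, -0.3], [0, 0, -0.13, 0, -0.3], [0, 0, -0.13, 0, -0.3]],
])

```text
clock: 12.7
position: [0.6139, 0.0246, 0.3339]
ee_rot: [-0.0, 0.962, -0.274, 0.001]
contact_force: [-0.6, -0.0, -0.7]
width: 0.0554
gripper_force: 0.0
```

Request:
move_arm([
  [[-0.06, 0.004, 0, 0, -0.3], [-0.12, 0.008, 0, 0, -0.2], [-0.18, 0.012, 0, 0, 0], [-0.215, 0.016, 0, 0, 0], [-0.215, 0.016, 0, 0, 0], [-0.215, 0.016, 0, 0, 0]],
])

```text
clock: 13.3
position: [0.46, 0.1044, 0.3321]
ee_rot: [0.0, 0.962, -0.274, -0.0]
contact_force: [-0.4, 0.5, 0.2]
width: 0.0424
gripper_force: 0.0
```

```bash
python3 - <<'E'
from h import *
import cv2
s=state(); a=manip.get_image("wrist")[:,:,::-1]; cv2.imwrite("pics/w6.png",a)
q=s["ee_rot"];R=Ro.from_quat([q[1],q[2],q[3],q[0]]).as_matrix()[:2,:2]
print((R.T@(np.array([.4625,.1024])-s["position"][:2])/.8).round(4),(s["position"][2]-.054)/.8)
print([wproj(s,np.r_[.5462-.105*np.cos(np.radians(29)),.0566+.105*np.sin(np.radians(29)),.093]).round()])
E
```

```text
t 13.3 pos [0.46   0.1044 0.3321] yaw_y -121.8 q6 2.2 F [-0.4  0.5  0.2] w 0.0424 gf 0.0
[0.004  0.0004] 0.3475983542523329
[array([280., 175.])]
```

View pics/w6.png

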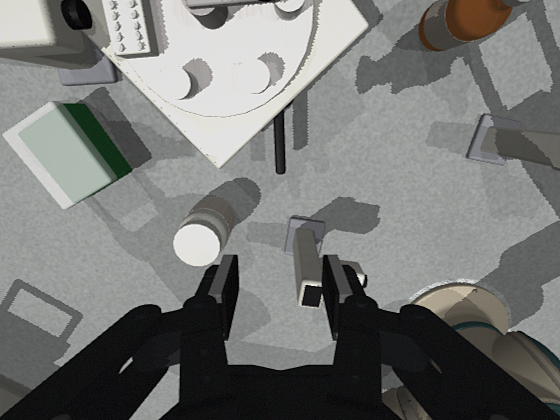

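The wing tip is at (280,172), where I expected it at the released stop. The block faces the lens at (80,10). I'll descend and grip the wing again.

Request:
move_arm([
  [[0.003, 0, 0.06, 0, 0], [0.003, 0, 0.12, 0, 0], [0.003, 0, 0.18, 0, 0], [0.003, 0, 0.24, 0, 0], [0.003, 0, 0.3, 0, 0], [0.003, 0, 0.345, 0, 0], [0.003, 0, 0.345, 0, 0], [0.003, 0, 0.345, 0, 0.4], [0.003, 0, 0.345, 0, 1], [0.003, 0, 0.345, 0, 1], [0.003, 0, 0.345, 0, 1], [0.003, 0, 0.345, 0, 1]],
], squeeze=25)

```text
clock: 14.55
position: [0.4641, 0.1016, 0.0585]
ee_rot: [0.001, 0.962, -0.273, 0.002]
contact_force: [0.6, -5.8, -2.2]
width: 0.0138
gripper_force: 25.8
```

```bash
python3 -c "
from arc import *
arc(np.array([.5462,.0566]),range(7,92,7))"
```

```text
t 14.55 pos [0.4641 0.1016 0.0585] yaw_y -121.7 q6 2.2 F [ 0.6 -5.8 -2.2] w 0.0138 gf 25.8
r 0.0936 ang 151.3
7 [0.002 0.014] -0.058
14 [0.005 0.028] -0.117
21 [0.01  0.041] -0.175
28 [0.016 0.054] -0.233
35 [0.025 0.066] -0.292
42 [0.034 0.077] -0.35
49 [0.045 0.086] -0.408
56 [0.056 0.094] -0.467
63 [0.069 0.101] -0.525
70 [0.083 0.106] -0.583
77 [0.096 0.109] -0.642
84 [0.111 0.111] -0.7
91 [0.125 0.111] -0.758
```

Request:
move_arm([
  [[0.002, 0.014, 0, -0.058, 1], [0.005, 0.028, 0, -0.117, 1], [0.01, 0.041, 0, -0.175, 1], [0.016, 0.054, 0, -0.233, 1], [0.025, 0.066, 0, -0.292, 1], [0.034, 0.077, 0, -0.35, 1], [0.045, 0.086, 0, -0.408, 1], [0.056, 0.094, 0, -0.467, 1], [0.069, 0.101, 0, -0.525, 1], [0.069, 0.101, 0, -0.525, 1]],
])

```text
clock: 15.55
position: [0.4668, 0.0049, 0.0584]
ee_rot: [-0.0, 0.963, 0.269, 0.0]
contact_force: [-5.0, 1.3, 5.6]
width: 0.013
gripper_force: 29.3
```

```bash
python3 -c "
from arc import *
arc(np.array([.5462,.0566]),range(4,25,4))"
```

```text
t 15.55 pos [0.4668 0.0049 0.0584] yaw_y -58.8 q6 0.89 F [-5.   1.3  5.6] w 0.013 gf 29.3
r 0.0948 ang 213.1
4 [0.001 0.008] -0.033
8 [0.002 0.016] -0.067
12 [0.003 0.025] -0.1
16 [0.006 0.032] -0.133
20 [0.008 0.04 ] -0.167
24 [0.012 0.048] -0.2
```

Request:
move_arm([
  [[0.001, 0.008, 0, -0.033, 1], [0.002, 0.016, 0, -0.067, 1], [0.003, 0.025, 0, -0.1, 1], [0.004, 0.029, 0, -0.12, 1], [0.004, 0.029, 0, -0.12, 1], [0.004, 0.029, 0, -0.12, 1]],
])

```text
clock: 16.15
position: [0.4812, -0.0125, 0.0584]
ee_rot: [0.0, 0.922, 0.387, 0.0]
contact_force: [-4.0, 0.3, 5.3]
width: 0.013
gripper_force: 27.5
```

```bash
python3 -c "
from arc import *
arc(np.array([.5462,.0566]),[])"
```

```text
t 16.15 pos [ 0.4812 -0.0125  0.0584] yaw_y -44.5 q6 0.61 F [-4.   0.3  5.3] w 0.013 gf 27.5
r 0.0948 ang 226.7
```

Request:
move_arm([
  [[0.001, 0.006, 0, -0.03, 1], [0.001, 0.012, 0, -0.055, 1], [0.002, 0.017, 0, -0.055, 1], [0.002, 0.017, 0, -0.055, 1], [0.002, 0.017, 0, -0.055, 1]],
])

```text
clock: 16.65
position: [0.4859, -0.0164, 0.0582]
ee_rot: [-0.006, 0.9, 0.437, -0.003]
contact_force: [-13.8, 9.1, 16.4]
width: 0.0133
gripper_force: 29.1
```

```bash
python3 -c "
from arc import *
arc(np.array([.5462,.0566]),[])"
```

```text
t 16.65 pos [ 0.4859 -0.0164  0.0582] yaw_y -38.2 q6 0.48 F [-13.8   9.1  16.4] w 0.0133 gf 29.1
r 0.0947 ang 230.5
```

Request:
move_arm([
  [[0, -0.006, 0, 0, 1], [0, -0.008, 0, 0, 0.3], [0, -0.008, 0, 0, 0], [0, -0.008, 0, 0, 0], [0, -0.008, 0, 0, 0], [0, -0.008, -0.05, 0, 0], [0, -0.008, -0.1, 0, 0], [0, -0.008, -0.16, 0, 0], [0, -0.008, -0.22, 0, 0], [0, -0.008, -0.3, 0, 0], [0, -0.008, -0.34, 0, 0], [0, -0.008, -0.34, 0, 0]],
])

```text
clock: 17.85
position: [0.4912, -0.0181, 0.3359]
ee_rot: [0.004, 0.898, 0.44, 0.006]
contact_force: [0.1, 0.1, 0.1]
width: 0.0426
gripper_force: 0.0
```

Request:
move_arm([
  [[-0.03, 0, 0, 0, 0], [-0.03, 0, 0, 0, 0], [-0.03, 0, 0, 0, 0], [-0.03, 0, 0, 0, 0]],
])

```text
clock: 18.25
position: [0.473, -0.036, 0.3282]
ee_rot: [-0.0, 0.898, 0.44, -0.0]
contact_force: [0.6, -0.6, -0.5]
width: 0.0427
gripper_force: 0.0
```

```bash
python3 - <<'E'
from h import *
import cv2
s=state(); im=manip.get_image("wrist")[:,:,::-1].copy()
A=np.array([.5462,.0566]); C=np.array([.6404,.0715])
for a in (230.5,219): 
    u=wproj(s,np.r_[A+.105*np.array([np.cos(np.radians(a)),np.sin(np.radians(a))]),.093]); print("tip if",a,u.round()); cv2.circle(im,tuple(int(v) for v in u),3,(0,0,255),1)
u=wproj(s,np.r_[C+.1*np.array([np.cos(np.radians(62)),np.sin(np.radians(62))]),.175]); print("mark",u.round()); cv2.circle(im,tuple(int(v) for v in u),3,(255,0,0),1)
cv2.imwrite("pics/w7.png",im)
E
```

```text
t 18.25 pos [ 0.473  -0.036   0.3282] yaw_y -37.8 q6 0.44 F [ 0.6 -0.6 -0.5] w 0.0427 gf 0.0
tip if 230.5 [278. 160.]
tip if 219 [262. 158.]
mark [ 342. -175.]
```

View pics/w7.png

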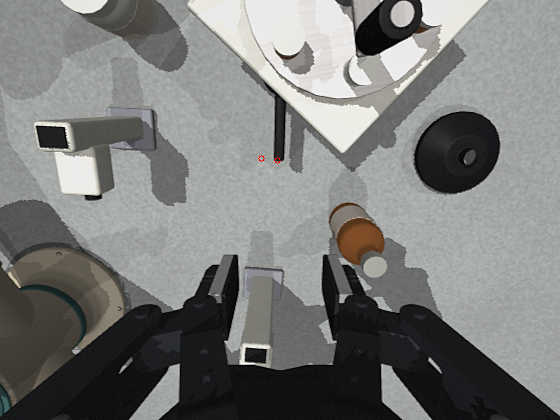

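The wing tip is at (279,160), where I predicted it for the brake-on stop. The sleeve is at (402,14), the bottle and rotor are still standing, and the gripper is clear. I'll check the sleeve and hand in.

```bash
python3 - <<'E'
from h import *
s=state(); w=wray(s,(402,13),.277); d=w-[.6404,.0715]; a=np.degrees(np.arctan2(d[1],d[0]))%360; print(w,np.hypot(*d),a)
if abs(a-242)<5: print(manip.sign_off())
E
```

```text
t 18.3 pos [ 0.473  -0.036   0.3283] yaw_y -37.8 q6 0.44 F [ 0.3 -0.  -0.4] w 0.043 gf 0.0
[0.61484521 0.0234105 ] 0.05445776206096562 242.01379285971444
the job is handed in; nothing more can be done
None
```

I released the brake, cranked the carousel by its sleeve until the block faced the reader's lens (within about 1° by my measurement), put the brake back on at its stop, and handed the job in at about 18 s; the sign-off returned no verdict.

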